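# Close the storage jars with the lids that fit

### The job

The four stoneware storage jars have been washed and are dry: close each one with the wooden lid that fits its mouth, every lid flat and fully home on its rim. Leave the jars standing where they are, and do not shift the timer or the mandarin among them.

Things in the scene. Friction and masses are not known exactly. Their poses are not given: they have to be found in the camera images.
- jar_small: the smallest of four round, straight-sided, open storage jars of grey stoneware: 56 mm across outside, mouth 46 mm across, 62 mm high, wall 5 mm, inner floor 6 mm above the table; loose, about 0.30 kg. Origin: centre of its underside; z up along its axis.
- jar_medium: the second smallest of four round, straight-sided, open storage jars of grey stoneware: 72 mm across outside, mouth 62 mm across, 68 mm high, wall 5 mm, inner floor 6 mm above the table; loose, about 0.46 kg. Origin: centre of its underside; z up along its axis.
- jar_large: the second widest of four round, straight-sided, open storage jars of grey stoneware: 90 mm across outside, mouth 80 mm across, 75 mm high, wall 5 mm, inner floor 6 mm above the table; loose, about 0.62 kg. Origin: centre of its underside; z up along its axis.
- jar_widest: the widest of four round, straight-sided, open storage jars of grey stoneware: 110 mm across outside, mouth 100 mm across, 82 mm high, wall 5 mm, inner floor 6 mm above the table; loose, about 0.78 kg. Origin: centre of its underside; z up along its axis.
- lid_small: the smallest of four wooden lids, 55 mm across, 30 g, for the 46 mm mouth. From its underside up: tapered plug 18 mm deep (28 mm at the tip, 41 at the top; it centres itself), disc 9 mm thick, round knob to 55 mm (24 mm across from 37 to 55; neck below 16 mm). Starts standing on its plug. Home: disc on the rim, underside 44 mm above the jar's underside. Origin: centre of underside; z up.
- lid_medium: the second smallest of four wooden lids, 71 mm across, 55 g, for the 62 mm mouth. From its underside up: tapered plug 18 mm deep (44 mm at the tip, 57 at the top; it centres itself), disc 9 mm thick, round knob to 55 mm (24 mm across from 37 to 55; neck below 16 mm). Starts standing on its plug. Home: disc on the rim, underside 50 mm above the jar's underside. Origin: centre of underside; z up.
- lid_large: the second widest of four wooden lids, 89 mm across, 80 g, for the 80 mm mouth. From its underside up: tapered plug 18 mm deep (62 mm at the tip, 75 at the top; it centres itself), disc 9 mm thick, round knob to 55 mm (24 mm across from 37 to 55; neck below 16 mm). Starts standing on its plug. Home: disc on the rim, underside 57 mm above the jar's underside. Origin: centre of underside; z up.
- lid_widest: the widest of four wooden lids, 109 mm across, 105 g, for the 100 mm mouth. From its underside up: tapered plug 18 mm deep (82 mm at the tip, 95 at the top; it centres itself), disc 9 mm thick, round knob to 55 mm (24 mm across from 37 to 55; neck below 16 mm). Starts standing on its plug. Home: disc on the rim, underside 64 mm above the jar's underside. Origin: centre of underside; z up.
- timer: round red-topped kitchen timer, 69 mm across, 44 mm high, standing loose among the jars and lids; not to be moved. Origin: centre of its underside.
- mandarin: loose mandarin, 61 mm across, 50 mm high, lying among the jars and lids; not to be moved. Origin: centre of its underside.
Mind the look-alikes: they are no part of the job. Leave any blue or purple look-alike of the lid_medium alone. Leave any turquoise look-alike of the lid_widest alone.

How it is judged:
By the outcome, as a careful person would: the job done as asked, in the order asked, and still so for the second after the job is handed in, with the robot touching nothing.
It also fails if it takes over 106 s, if anything falls off the work surface, if the arm or the gripper's body presses on something with over 40 N, if the wrist force passes 120 N, or if a joint passes its speed limit or range.

### The arm

A 6-joint arm with a two-finger parallel gripper is mounted at the origin on a cart in front of the work surface, level with it; the furniture and walls round the work are solid. World frame = base frame: x ahead of the robot, y to its left, z up, the work surface at z = 0. Lengths are in m, angles in rad, forces in N, time in s.
With the tool pointing down it reaches from about 0.375 to 0.975 m from the base axis. Payload 3.8 kg.
Tool frame: the origin (TCP) lies where the fingers leave the gripper's body, on its centre line; the fingertips stand 73 mm ahead of it and the grasp point (between the pads) lies 54 mm ahead of it; z points along the fingers, y is the line along which they close (so a half turn about z gives the same grasp; the last joint's range is limited). The gripper opens to 85 mm and grips with 20 to 120 N. Pads are 22 mm wide; open, the fingers measure 114 mm over their backs; the gripper's body (76 mm by 85 mm) begins 54 mm behind the grasp point. The pads swing forward as they close: fully open they stand 13 mm farther back than shut.
Start: joints at [1.109, 0.264, 1.604, -0, 1.274, -0.037], TCP at [0.278, 0.615, 0.304] pointing down, gripper open.
Joint ranges: [-2.63, 2.63], [-0.94, 2.18], [0.31, 2.57], [-1.31, 4.45], [0, 2.66], [-2.55, 2.55]. Speed limits (rad/s): [2.57, 2.57, 3.14, 3.14, 3.14, 3.14].

### API

Orientations are given as a rotation vector (axis times angle).
In Python, from workcell import read_state, viewer, bot gives the robot as it stands.
- The arm moves only by the tool jog_arm, never from a script. Its argument "increments" is a list that holds one entry, the list of rows, each a list of 7 numbers: the shift along the tool's x, y, z in units of 30 mm (1.0 is 30 mm), then the turn, a rotation vector about the tool's x, y, z in units of 6 degrees (1.0 is 6 degrees), then the opening, from -1 (shut) to 1 (fully open). A call has exactly 5 rows; each row shifts and turns the commanded pose from where the row before left it, along the tool's axes as they then stand; what a row does not reach is not made up. A row lasts 1/12 s, in which the tool goes at most 41.7 mm and 7.16 degrees, less where a joint would pass 70% of its speed; a pose out of reach is approached as far as the arm can. A call is refused whole if a number of a shift passes 1 or a number of a turn 1, either way. A call with a gripper value outside its range is refused whole. The fingers move at their own pace and stop on an object; "force" is the grip in N (left out, the last holds). Time passes only in rows, so rows that do not move let the fingers close, or fill a call up. It gives the time, the measured TCP pose, the force, the opening and the grip force at its end, in the units of the state.
- read_state(): the state, without advancing time (a new reading comes with each control period).
- viewer.read_camera(name): name is "side" or "top" or "wrist"; returns (picture, depth): 480x640x3 uint8, blue, green, red; 480x640 float32, m along the optical axis (not along the pixel's ray), 0 where there is no reading.
- viewer.camera_params(name): a dict with "fx", "fy", "cx", "cy" (pixels), "R" (3x3) and "t" (3): a world point X has camera coordinates R X + t; the wrist camera has in their place "hand_eye" (4x4, takes a point from camera to tool coordinates, whose origin is the TCP and whose axes are the flange's). Camera axes: x right, y down, z forward; pixel columns grow to the right and rows downward; lengths in m; the calibration is good to about 2 mm. A picture is of the moment at which its call begins: read the wrist's pose just before it. camera_params takes no time and is no camera call.
- bot.finish_job(): hands the job in; it is judged then, once.
The state is a dict: "time": time; "q": joint angles; "joint_vel": joint speeds; "joint_torque": joint torques, N m; "tool_pos": TCP position; "tcp_rot": TCP orientation; "wrist_force": force on the tool from outside, world axes, zero at the start; "torque": the same for the moment, N m; "width": opening from 0.0 (shut) to 1.0 (fully open); "grip_force": force on a finger pad.
Only numpy, scipy, OpenCV 4.12 (cv2) and the standard library are available. Lean on these libraries where they do the work, as an engineer would, in place of code of your own. Each camera call takes 0.05 s, during which the arm holds its last target. There are 200 camera calls.

## Working session

There is one attempt and no reset: what is moved stays moved. The work goes in short steps, Python scripts to look and compute and a tool call to move; the robot and the scene stay as the last step left them, time stands still between calls to the robot, and variables do not carry over. Pictures are saved under pics/ and viewed, at most 14 in all, crops included, and the job is handed in when it is done.

Besides the shell and the picture viewer there is one more tool, called in YAML: its name, and indented under it one key for each argument. jog_arm: Moves the arm, as the interface text tells. Its arguments: {"type":"object","properties":{"increments":{"type":"array","items":{"type":"array","items":{"type":"array","items":{"type":"number"}}}},"force":{"type":"number"}},"required":["increments"]}

```bash
ls; mkdir -p pics; python3 - <<'E'
from workcell import read_state, viewer, bot
import cv2, numpy as np, json
s=read_state(); print({k:np.round(v,3).tolist() for k,v in s.items()})
for n in ("top","side"):
    p,d=viewer.read_camera(n); cv2.imwrite(f"pics/{n}0.png",p); np.save(f"pics/{n}0.npy",d)
    c=viewer.camera_params(n); print(n,{k:np.round(v,3).tolist() for k,v in c.items()})
print(viewer.camera_params("wrist"))
E
```

```text
pics
{'time': 0.0, 'q': [1.109, 0.265, 1.605, -0.0, 1.274, -0.037], 'joint_vel': [0.001, 0.0, 0.0, -0.0, 0.001, 0.0], 'joint_torque': [0.002, -51.511, -36.731, 0.0, 0.013, -0.0], 'tool_pos': [0.278, 0.615, 0.303], 'tcp_rot': [-0.662, -3.07, 0.003], 'wrist_force': [0.987, 0.385, 0.909], 'torque': [0.019, -0.035, -0.023], 'grip_force': 0.0, 'width': 0.999}
top {'fx': 602.573, 'fy': 602.573, 'cx': 311.423, 'cy': 249.326, 'R': [[0.02, -1.0, 0.007], [-0.98, -0.021, -0.196], [0.196, -0.003, -0.981]], 't': [-0.019, 0.581, 1.358]}
side {'fx': 609.797, 'fy': 609.797, 'cx': 312.224, 'cy': 248.954, 'R': [[0.999, -0.037, -0.004], [-0.02, -0.433, -0.901], [0.032, 0.901, -0.433]], 't': [-0.554, 0.024, 1.496]}
{'fx': 417.1479472479418, 'fy': 417.1479472479418, 'cx': 320.15829916061307, 'cy': 235.9969284055507, 'hand_eye': array([[ 2.55310958e-04, -9.44790909e-01, -3.27673729e-01,
         8.43429186e-02],
       [ 9.99999919e-01,  3.43229366e-04, -2.10480857e-04,
        -4.37374991e-04],
       [ 3.11327647e-04, -3.27673648e-01,  9.44790920e-01,
        -6.94202124e-02],
       [ 0.00000000e+00,  0.00000000e+00,  0.00000000e+00,
         1.00000000e+00]])}
```

View pics/top0.png

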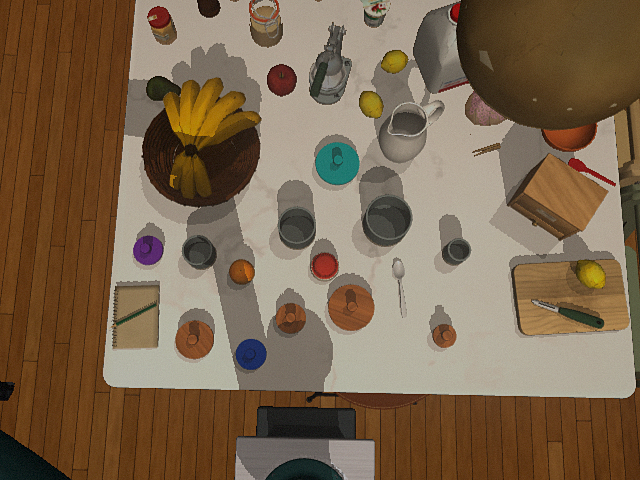

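View pics/side0.png

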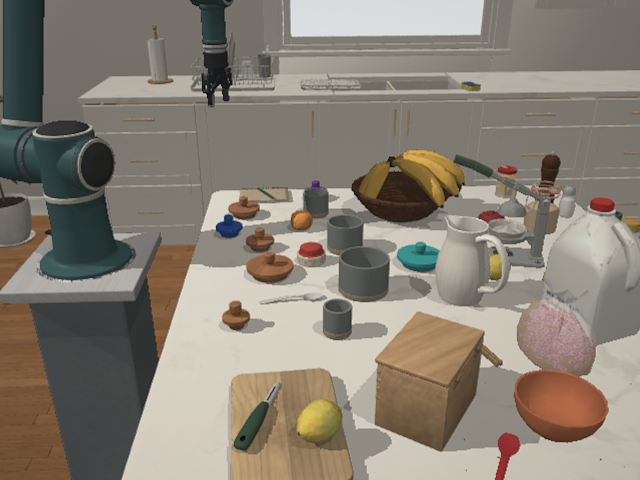

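The top view shows the possible lids at (194,340), (291,318), (351,307) and (444,335) in brown. The look-alikes are blue (251,354), purple (148,250) and turquoise (337,163). The jars are at (199,252), (297,229), (387,220) and (456,251). The timer is at (324,266) and the mandarin at (242,271). The side view agrees.

Next I measure the jars, lids and obstacles.

```bash
cat > h.py <<'E'
from workcell import read_state, viewer, bot
import cv2, numpy as np
from scipy.spatial.transform import Rotation as Ro
def pose(s): 
    T=np.eye(4); T[:3,:3]=Ro.from_rotvec(s["tcp_rot"]).as_matrix(); T[:3,3]=s["tool_pos"]; return T
def cam(n,s=None):
    c=viewer.camera_params(n); K=(c["fx"],c["fy"],c["cx"],c["cy"])
    if n=="wrist": return K,pose(s)@np.array(c["hand_eye"])
    R,t=np.array(c["R"]),np.array(c["t"]); T=np.eye(4); T[:3,:3]=R.T; T[:3,3]=-R.T@t; return K,T
def rays(u,v,K): return np.stack([(u-K[2])/K[0],(v-K[3])/K[1],np.ones_like(u,float)],-1)
def cloud(d,K,T):
    v,u=np.indices(d.shape); P=rays(u,v,K)*d[...,None]; return P@T[:3,:3].T+T[:3,3]
def onplane(u,v,z,K,T):
    r=rays(np.asarray(u,float),np.asarray(v,float),K)@T[:3,:3].T; o=T[:3,3]; return o+r*((z-o[2])/r[...,2])[...,None]
def project(X,K,T):
    p=(np.asarray(X)-T[:3,3])@T[:3,:3]; return p[...,0]/p[...,2]*K[0]+K[2],p[...,1]/p[...,2]*K[1]+K[3]
def circ(P):
    A=np.c_[2*P[:,:2],np.ones(len(P))]; x=np.linalg.lstsq(A,(P[:,:2]**2).sum(1),rcond=None)[0]
    return x[:2],np.sqrt(x[2]+x[:2]@x[:2])
E
python3 - <<'E'
from h import *
p=cv2.imread("pics/top0.png"); d=np.load("pics/top0.npy"); K,T=cam("top"); C=cloud(d,K,T); Z=C[...,2]
hsv=cv2.cvtColor(p,cv2.COLOR_BGR2HSV)
print("table z",np.median(Z[300:330,400:430]))
for n,u,v in [("L_large",194,340),("L_med",291,318),("L_wid",351,307),("L_small",444,335),("blue",251,354)]:
    m=((hsv[...,0]<20)&(hsv[...,1]>100)).astype(np.uint8) if n!="blue" else ((hsv[...,0]>105)&(hsv[...,1]>100)).astype(np.uint8)
    _,l=cv2.connectedComponents(m); b=l==l[v,u]
    disc=b&(Z>.018)&(Z<.034); kn=b&(Z>.046)&(Z<.065)
    # disc outline on z=.025
    cs,_=cv2.findContours(b.astype(np.uint8),cv2.RETR_EXTERNAL,cv2.CHAIN_APPROX_NONE); k=max(cs,key=len)[:,0]
    c,r=circ(onplane(k[:,0],k[:,1],.023,K,T))
    print(n,"disc",c.round(4),"D",round(2*r*1000),"knob",C[kn].mean(0).round(4),kn.sum(),"zmax",Z[b].max().round(3))
for n,u,v,h in [("J_med",199,252,.068),("J_large",297,229,.075),("J_wid",387,220,.082),("J_small",456,251,.062)]:
    w=np.zeros(Z.shape,bool); w[v-35:v+36,u-35:u+36]=1
    q=w&(abs(Z-h)<.005); P=C[q]; 
    c,r=circ(P); k=abs(np.linalg.norm(P[:,:2]-c,axis=1)-r)<.01; c,r=circ(P[k]); print(n,c.round(4),"midD",round(2e3*r),"z",P[:,2].mean().round(3),len(P))
for n,u,v in [("timer",324,266),("mand",242,271),("pitcher",405,125),("lamp",520,50),("spoonlid",337,155),("juicer",335,40),("banana",200,110),("box",560,195)]:
    print(n,C[v,u].round(3),"max z near",np.nanmax(Z[v-8:v+9,u-8:u+9]).round(3))
E
```

```text
table z 0.00042202690664772113
L_large disc [0.3686 0.2626] D 87 knob [0.3681 0.2611 0.0542] 92 zmax 1.445
L_med disc [0.4232 0.0392] D 69 knob [0.4219 0.0388 0.0548] 89 zmax 1.445
L_wid disc [ 0.4512 -0.1027] D 107 knob [ 0.4502 -0.1024  0.055 ] 87 zmax 1.445
L_small disc [ 0.3891 -0.3218] D 53 knob [ 0.3883 -0.3211  0.0548] 89 zmax 1.445
blue disc [0.3378 0.1295] D 69 knob [0.3376 0.1291 0.0547] 87 zmax 1.445
J_med [0.5724 0.2596] midD 66 z 0.067 191
J_large [0.6356 0.0293] midD 84 z 0.075 241
J_wid [ 0.6574 -0.1852] midD 104 z 0.082 300
J_small [ 0.5877 -0.3524] midD 51 z 0.061 148
timer [ 0.304 -0.003  1.445] max z near 1.445
mand [0.528 0.155 0.046] max z near 1.445
pitcher [ 0.912 -0.236  0.023] max z near 1.445
lamp [ 0.652 -0.228  0.842] max z near 1.445
spoonlid [ 0.818 -0.065  0.052] max z near 1.445
juicer [ 1.049 -0.051  0.18 ] max z near 1.445
banana [0.867 0.248 0.187] max z near 1.445
box [ 0.704 -0.568  0.133] max z near 1.445
```

```bash
python3 - <<'E'
from h import *
d=np.load("pics/top0.npy"); K,T=cam("top"); C=cloud(d,K,T); Z=C[...,2]; ok=(d>0)
m=ok&(Z>.4)&(d>.05); P=C[m]; print("cam",T[:3,3],"high pts",len(P),P.min(0).round(3),P.max(0).round(3))
for z0 in np.arange(.4,1.3,.05):
    q=P[(P[:,2]>=z0)&(P[:,2]<z0+.05)]
    if len(q): print(z0.round(2),len(q),q.min(0).round(3),q.max(0).round(3))
print("timer",onplane(324,266,.044,K,T).round(3))
m=ok&(Z>.1)&(Z<.4)&(abs(C[...,1])<.5)&(C[...,0]<.95)
_,l,st,ce=cv2.connectedComponentsWithStats(m.astype(np.uint8))
for i in range(1,len(st)):
    if st[i,4]>60: q=C[l==i]; print(ce[i].round(),q.min(0).round(3),q.max(0).round(3))
print(pose(read_state()).round(3))
E
```

```text
cam [ 0.30442168 -0.00275425  1.44512306] high pts 22780 [ 0.169 -0.385  0.634] [0.758 0.39  0.906]
0.6 38 [0.2   0.348 0.634] [0.22 0.39 0.65]
0.65 1331 [0.169 0.281 0.65 ] [0.219 0.384 0.7  ]
0.7 1255 [ 0.173 -0.35   0.7  ] [0.727 0.355 0.75 ]
0.75 3629 [ 0.598 -0.385  0.75 ] [ 0.758 -0.179  0.8  ]
0.8 8643 [ 0.599 -0.378  0.8  ] [ 0.738 -0.18   0.85 ]
0.85 7691 [ 0.622 -0.353  0.85 ] [ 0.707 -0.209  0.9  ]
0.9 193 [ 0.668 -0.33   0.9  ] [ 0.677 -0.286  0.906]
timer [ 0.545 -0.037  0.044]
[317.  83.] [ 0.882 -0.031  0.218] [0.95  0.006 0.255]
[203. 124.] [0.716 0.124 0.1  ] [0.95  0.352 0.194]
[410. 125.] [ 0.811 -0.314  0.1  ] [ 0.923 -0.17   0.176]
[526. 191.] [ 0.698 -0.5    0.1  ] [ 0.733 -0.485  0.136]
[[-0.911  0.412 -0.001  0.278]
 [ 0.412  0.911 -0.002  0.615]
 [ 0.    -0.002 -1.     0.303]
 [ 0.     0.     0.     1.   ]]
```

jog_arm:
  increments:
    - [[0,0,0,0,0,1,1],[0,0,0,0,0,1,1],[0,0,0,0,0,1,1],[0,0,0,0,0,1,1],[0,0,0,0,0,1,1]]
  force: 40

```text
time: 0.52
tool_pos: [0.278, 0.6147, 0.3031]
tcp_rot: [1.442, 2.791, -0.002]
wrist_force: [-0.0, -0.3, -0.2]
width: 0.998
grip_force: 0.0
```

jog_arm:
  increments:
    - [[0,0,0,0,0,1,1],[0,0,0,0,0,1,1],[0,0,0,0,0,1,1],[0,0,0,0,0,1,1],[0,0,0,0,0,1,1]]

```text
time: 0.93
tool_pos: [0.278, 0.6147, 0.3031]
tcp_rot: [2.115, 2.323, -0.002]
wrist_force: [0.5, 0.1, -0.6]
width: 1.006
grip_force: 0.0
```

jog_arm:
  increments:
    - [[0,0,0,0,0,0.93,1],[0,0,0,0,0,0,1],[0,0,0,0,0,0,1],[0,0,0,0,0,0,1],[0,0,0,0,0,0,1]]

```text
time: 1.35
tool_pos: [0.2782, 0.6149, 0.3037]
tcp_rot: [2.218, 2.225, -0.001]
wrist_force: [0.2, -0.4, 0.1]
width: 1.001
grip_force: 0.0
```

```bash
python3 - <<'E'
from h import *
s=read_state(); print(pose(s).round(4), s["q"])
E
```

```text
[[-3.000e-03  1.000e+00 -2.000e-04  2.782e-01]
 [ 1.000e+00  3.000e-03 -3.000e-04  6.149e-01]
 [-3.000e-04 -2.000e-04 -1.000e+00  3.037e-01]
 [ 0.000e+00  0.000e+00  0.000e+00  1.000e+00]] [ 1.10909029e+00  2.64040630e-01  1.60421821e+00 -3.30965320e-06
  1.27367697e+00  1.10604325e+00]
```

jog_arm:
  increments:
    - [[-0.785,0.2,0.187,0,0,0,1],[-0.785,0.2,0.187,0,0,0,1],[-0.785,0.2,0.187,0,0,0,1],[-0.785,0.2,0.187,0,0,0,1],[-0.785,0.2,0.187,0,0,0,1]]

```text
time: 1.77
tool_pos: [0.3084, 0.4963, 0.2756]
tcp_rot: [2.218, 2.225, 0.0]
wrist_force: [-0.1, 0.5, 0.3]
width: 0.999
grip_force: 0.0
```

jog_arm:
  increments:
    - [[-0.785,0.2,0.187,0,0,0,1],[-0.785,0.2,0.187,0,0,0,1],[-0.785,0.2,0.187,0,0,0,1],[-0.785,0.2,0.187,0,0,0,1],[-0.785,0.2,0.187,0,0,0,1]]

```text
time: 2.18
tool_pos: [0.3387, 0.3784, 0.2477]
tcp_rot: [2.218, 2.225, 0.001]
wrist_force: [-0.2, 0.0, -0.3]
width: 1.003
grip_force: 0.0
```

jog_arm:
  increments:
    - [[-0.785,0.2,0.187,0,0,0,1],[-0.785,0.2,0.187,0,0,0,1],[-0.785,0.2,0.187,0,0,0,1],[-0.785,0.2,0.187,0,0,0,1],[-0.785,0.2,0.187,0,0,0,1]]

```text
time: 2.6
tool_pos: [0.3688, 0.2608, 0.2197]
tcp_rot: [2.218, 2.225, 0.001]
wrist_force: [0.6, -0.2, -0.0]
width: 1.002
grip_force: 0.0
```

jog_arm:
  increments:
    - [[0,0,0,0,0,0,1],[0,0,0,0,0,0,1],[0,0,0,0,0,0,1],[0,0,0,0,0,0,1],[0,0,0,0,0,0,1]]

```text
time: 3.02
tool_pos: [0.3688, 0.2628, 0.2202]
tcp_rot: [-2.218, -2.225, -0.002]
wrist_force: [-0.3, -0.3, 0.3]
width: 1.0
grip_force: 0.0
```

```bash
cat >> h.py <<'E'
def lid(name):  # wrist view of a brown lid below: disc outline and knob by depth, and shift to it in tool units
    s=read_state(); p,d=viewer.read_camera("wrist"); cv2.imwrite(f"pics/{name}.png",p); K,T=cam("wrist",s); C=cloud(d,K,T); Z=C[...,2]
    print("tcp",s["tool_pos"].round(4) if hasattr(s["tool_pos"],"round") else s["tool_pos"],"q",np.round(s["q"],2),"w",s["width"])
    hsv=cv2.cvtColor(p,cv2.COLOR_BGR2HSV); m=((hsv[...,0]<20)&(hsv[...,1]>100)&(d>0)).astype(np.uint8)
    q=(m>0)&(Z>.045)&(Z<.062); n,l,st,ce=cv2.connectedComponentsWithStats(q.astype(np.uint8))
    for i in range(1,n):
        if st[i,4]>150:
            c0=C[l==i].mean(0); t=C[(l==i)&(Z>.05)]; near=(m>0)&(np.linalg.norm(C[...,:2]-c0[:2],axis=2)<.075)&(Z>.015)&(Z<.031)
            P=C[near]; c,r=(circ(cv2.convexHull(P[:,:2].astype(np.float32))[:,0].astype(float)) if len(P)>50 else (None,0))
            hk=cv2.convexHull(t[:,:2].astype(np.float32))[:,0].astype(float); ck,rk=circ(hk)
            print("knob px",ce[i].round(),"mean",c0.round(4),"hull",ck.round(4),"D",round(2e3*rk,1),"ztop",Z[l==i].max().round(4),"disc",None if c is None else c.round(4),"D",round(2e3*r,1))
            e=ck-np.array(s["tool_pos"])[:2]; print("  shift tool x,y units",(e[::-1]/.03).round(3),"z to .104",round((s["tool_pos"][2]-.104)/.03,3))
E
python3 -c "
from h import *
lid('w1')"
```

```text
tcp [0.3688 0.2628 0.2202] q [ 0.56 -0.09  2.15  0.    1.08  0.56] w 1.0004610683651978
knob px [320. 236.] mean [0.3686 0.2653 0.0535] hull [0.3686 0.2638] D 23.9 ztop 0.0563 disc [0.3686 0.2636] D 88.5
  shift tool x,y units [ 0.03  -0.007] z to .104 3.874
knob px [552. 372.] mean [0.5294 0.164  0.0477] hull [0.531 0.162] D 20.7 ztop 0.0509 disc [0.5295 0.1627] D 58.0
  shift tool x,y units [-3.361  5.405] z to .104 3.874
```

View pics/w1.png

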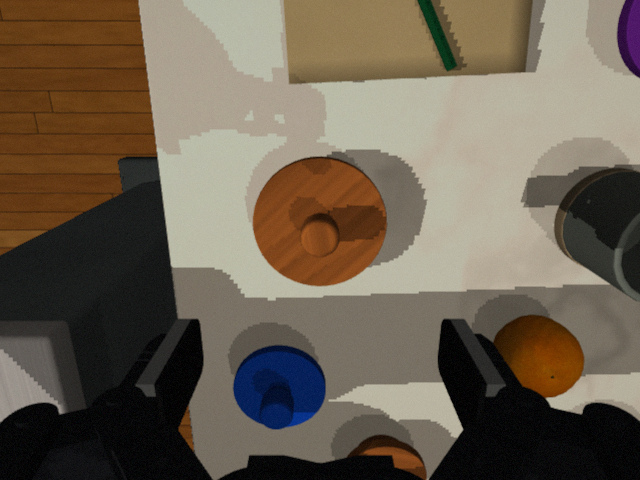

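Wrist view: the brown wooden lid at (320,222) measures 88.5 mm across, so it is lid_large. Its knob is within 1 mm of the tool axis. The blue look-alike at (280,385) and the mandarin at (540,355) are clear of the fingers. I'll descend, grip and lift.

jog_arm:
  increments:
    - [[0.03,0,0.77,0,0,0,1],[0,0,0.77,0,0,0,1],[0,0,0.77,0,0,0,1],[0,0,0.77,0,0,0,1],[0,0,0.77,0,0,0,1]]

```text
time: 3.48
tool_pos: [0.3687, 0.2636, 0.1035]
tcp_rot: [2.218, 2.224, 0.002]
wrist_force: [-0.1, 0.3, 0.3]
width: 1.0
grip_force: 0.0
```

jog_arm:
  increments:
    - [[0,0,0,0,0,0,1],[0,0,0,0,0,0,-1],[0,0,0,0,0,0,-1],[0,0,0,0,0,0,-1],[0,0,0,0,0,0,-1]]
  force: 40

```text
time: 3.9
tool_pos: [0.3699, 0.2636, 0.106]
tcp_rot: [2.219, 2.223, 0.005]
wrist_force: [0.9, -0.2, 0.9]
width: 0.455
grip_force: 0.0
```

jog_arm:
  increments:
    - [[0,0,0,0,0,0,-1],[0,0,0,0,0,0,-1],[0,0,0,0,0,0,-1],[0,0,0,0,0,0,-1],[0,0,0,0,0,0,-1]]

```text
time: 4.32
tool_pos: [0.3696, 0.2634, 0.1056]
tcp_rot: [2.22, 2.223, 0.004]
wrist_force: [-1.4, -0.2, 6.2]
width: 0.26
grip_force: 39.1
```

jog_arm:
  increments:
    - [[0,0,-0.2,0,0,0,-1],[0,0,-0.7,0,0,0,-1],[0,0,-1,0,0,0,-1],[0,0,-1,0,0,0,-1],[0,0,-1,0,0,0,-1]]

```text
time: 4.73
tool_pos: [0.368, 0.2623, 0.2222]
tcp_rot: [-2.22, -2.223, 0.002]
wrist_force: [0.6, 0.2, -0.1]
width: 0.265
grip_force: 39.4
```

jog_arm:
  increments:
    - [[-0.65,0.74,0,0,0,0,-1],[-0.65,0.74,0,0,0,0,-1],[-0.65,0.74,0,0,0,0,-1],[-0.5,0.5,0,0,0,0,-1],[0,0,0,0,0,0,-1]]

```text
time: 5.15
tool_pos: [0.4528, 0.1871, 0.2219]
tcp_rot: [2.221, 2.218, 0.001]
wrist_force: [-0.1, 0.5, 0.0]
width: 0.261
grip_force: 39.5
```

```bash
cat >> h.py <<'E'
JARS=dict(med=((.5724,.2596),.068,.036),large=((.6356,.0293),.075,.045),wid=((.6574,-.1852),.082,.055),small=((.5877,-.3524),.062,.028))
def jar(n,name): # wrist view: rim of a jar by depth near its height, circle fit
    s=read_state(); p,d=viewer.read_camera("wrist"); cv2.imwrite(f"pics/{name}.png",p); K,T=cam("wrist",s); C=cloud(d,K,T)
    c,h,r=JARS[n]; c=np.array(c); tp=np.array(s["tool_pos"])
    q=(d>0)&(abs(C[...,2]-h)<.004)&(np.linalg.norm(C[...,:2]-c,axis=2)<r+.012); P=C[q]
    for _ in range(3):
        c1,r1=circ(P); P=P[abs(np.linalg.norm(P[:,:2]-c1,axis=1)-r1)<.006]
    a=np.degrees(np.arctan2(*(P[:,:2]-c1).T)); print(n,"rim",c1.round(4),"midD",round(2e3*r1,1),"expect",2e3*r-5,"z",P[:,2].mean().round(4),len(P),"arc bins",len(set((a//30).astype(int))))
    e=c1-tp[:2]; print("tcp",tp.round(4),"w",round(s["width"],3),"shift tool x,y units",(e[::-1]/.03).round(3))
E
python3 -c "
from h import *
jar('large','w2')"
```

```text
large rim [0.6361 0.0343] midD 81.4 expect 85.0 z 0.0736 891 arc bins 5
tcp [0.4528 0.1871 0.2219] w 0.261 shift tool x,y units [-5.094  6.109]
```

View pics/w2.png

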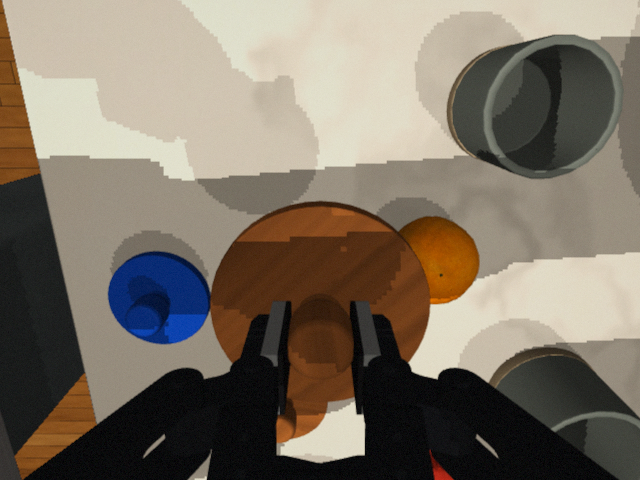

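The lid is held squarely, with the knob at (320,340) between the pads. jar_medium at (550,105) is fully visible, while jar_large at bottom right is cut off. I'll measure jar_medium here, then shift for a full view of jar_large.

```bash
python3 -c "
from h import *
jar('med','w2b')"
```

```text
med rim [0.5722 0.262 ] midD 66.3 expect 67.0 z 0.0669 4637 arc bins 12
tcp [0.4514 0.1881 0.2215] w 0.263 shift tool x,y units [2.466 4.029]
```

jog_arm:
  increments:
    - [[-0.9,0.3,0,0,0,0,-1],[-0.9,0.3,0,0,0,0,-1],[-0.9,0.3,0,0,0,0,-1],[-0.9,0.3,0,0,0,0,-1],[-0.9,0.3,0,0,0,0,-1]]

```text
time: 5.67
tool_pos: [0.4948, 0.0543, 0.2211]
tcp_rot: [-2.218, -2.224, 0.001]
wrist_force: [1.1, 0.8, -0.6]
width: 0.263
grip_force: 39.6
```

jog_arm:
  increments:
    - [[-0.9,0.3,0,0,0,0,-1],[-0.8,0.1,0,0,0,0,-1],[0,0,0,0,0,0,-1],[0,0,0,0,0,0,-1],[0,0,0,0,0,0,-1]]

```text
time: 6.08
tool_pos: [0.5069, 0.0044, 0.2209]
tcp_rot: [-2.219, -2.222, 0.0]
wrist_force: [-0.0, -0.2, -0.5]
width: 0.264
grip_force: 39.6
```

```bash
python3 -c "
from h import *
jar('large','w3'); jar('wid','w3b')"
```

```text
large rim [0.6357 0.0316] midD 84.0 expect 85.0 z 0.0738 4829 arc bins 12
tcp [0.5069 0.0044 0.2209] w 0.264 shift tool x,y units [0.907 4.293]
wid rim [ 0.6758 -0.1589] midD 50.5 expect 105.0 z 0.0804 176 arc bins 3
tcp [0.507  0.0047 0.221 ] w 0.263 shift tool x,y units [-5.453  5.628]
```

jog_arm:
  increments:
    - [[0.23,0.8,0,0,0,0,-1],[0.23,0.95,0,0,0,0,-1],[0.23,0.95,0,0,0,0,-1],[0.21,0.9,0,0,0,0,-1],[0,0.69,0,0,0,0,-1]]

```text
time: 6.6
tool_pos: [0.6379, 0.0334, 0.2213]
tcp_rot: [-2.217, -2.226, -0.002]
wrist_force: [0.5, -0.4, -0.7]
width: 0.267
grip_force: 39.6
```

jog_arm:
  increments:
    - [[0,0,0,0,0,0,-1],[0,0,0,0,0,0,-1],[0,0,0.3,0,0,0,-1],[0,0,0.4,0,0,0,-1],[0,0,0.4,0,0,0,-1]]

```text
time: 7.02
tool_pos: [0.6351, 0.0309, 0.1871]
tcp_rot: [-2.219, -2.223, 0.001]
wrist_force: [0.0, -0.2, -0.6]
width: 0.261
grip_force: 39.6
```

jog_arm:
  increments:
    - [[0,0,0.3,0,0,0,-1],[0,0,0.25,0,0,0,-1],[0,0,0.2,0,0,0,-1],[0,0,0,0,0,0,-1],[0,0,0,0,0,0,-1]]

```text
time: 7.43
tool_pos: [0.6361, 0.0306, 0.1653]
tcp_rot: [-2.22, -2.222, 0.001]
wrist_force: [1.2, -0.3, -1.2]
width: 0.265
grip_force: 39.6
```

jog_arm:
  increments:
    - [[0,0,0.05,0,0,0,-1],[0,0,0.05,0,0,0,-1],[0,0,0,0,0,0,-1],[0,0,0,0,0,0,-1],[0,0,0,0,0,0,-1]]

```text
time: 7.85
tool_pos: [0.6364, 0.0306, 0.163]
tcp_rot: [2.22, 2.223, 0.0]
wrist_force: [-0.5, -0.5, -0.6]
width: 0.267
grip_force: 39.6
```

jog_arm:
  increments:
    - [[0,0,0,0,0,0,1],[0,0,0,0,0,0,1],[0,0,0,0,0,0,1],[0,0,0,0,0,0,1],[0,0,0,0,0,0,1]]

```text
time: 8.27
tool_pos: [0.6364, 0.0306, 0.1629]
tcp_rot: [2.22, 2.223, 0.0]
wrist_force: [-0.1, 0.2, -0.9]
width: 0.949
grip_force: 0.0
```

jog_arm:
  increments:
    - [[0,0,0,0,0,0,1],[0,0,-0.3,0,0,0,1],[0,0,-0.7,0,0,0,1],[0,0,-0.7,0,0,0,1],[0,0,-0.7,0,0,0,1]]

```text
time: 8.68
tool_pos: [0.6361, 0.0306, 0.2358]
tcp_rot: [-2.22, -2.223, 0.001]
wrist_force: [-0.1, -0.4, 0.5]
width: 0.997
grip_force: 0.0
```

```bash
cat >> h.py <<'E'
def seat(n,name): # wrist view of a placed lid: height of disc points round the jar, by quadrant
    s=read_state(); p,d=viewer.read_camera("wrist"); cv2.imwrite(f"pics/{name}.png",p); K,T=cam("wrist",s); C=cloud(d,K,T)
    c,h,r=JARS[n]; hsv=cv2.cvtColor(p,cv2.COLOR_BGR2HSV); m=(hsv[...,0]<20)&(hsv[...,1]>90)&(d>0)&(abs(C[...,2]-h-.009)<.012)&(np.linalg.norm(C[...,:2]-c,axis=2)<r+.015)
    P=C[m]; A=np.c_[P[:,:2]-c,np.ones(len(P))]; x=np.linalg.lstsq(A,P[:,2],rcond=None)[0]; cc,rr=circ(cv2.convexHull(P[:,:2].astype(np.float32))[:,0].astype(float))
    kn=(d>0)&(hsv[...,0]<20)&(C[...,2]>h+.03)&(C[...,2]<h+.045)&(np.linalg.norm(C[...,:2]-c,axis=2)<.03)
    print(n,"disc top z",x[2].round(4),"expect",h+.009,"tilt deg",np.degrees(x[:2]).round(2),"centre",cc.round(4),"D",round(2e3*rr,1),"knob top",np.percentile(C[kn][:,2],90).round(4) if kn.sum() else None,"expect",h+.037,"tcp",np.round(s["tool_pos"],4))
E
python3 -c "
from h import *
seat('large','w4')"
```

```text
large disc top z 0.0833 expect 0.08399999999999999 tilt deg [ 0.03 -0.13] centre [0.6363 0.0307] D 88.7 knob top 0.112 expect 0.11199999999999999 tcp [0.6361 0.0306 0.2358]
```

View pics/w4.png

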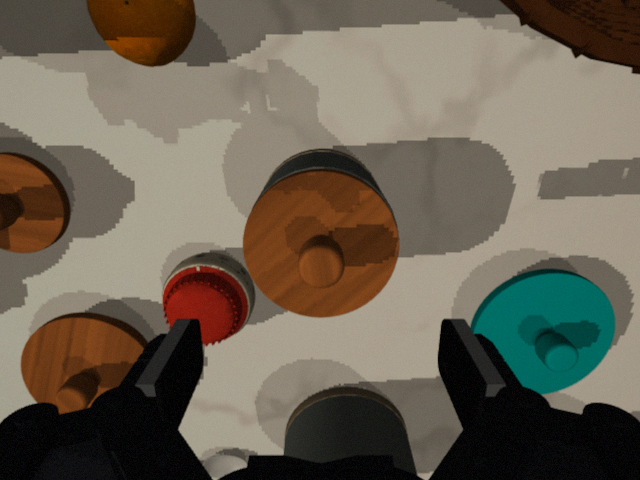

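jar_large is closed: the lid at (322,243) is flat and home, with its disc top at 83.3 mm against an expected 84. Next is lid_medium.

jog_arm:
  increments:
    - [[0.07,-0.9,0.1,0,0,0,1],[0.07,-0.9,0.1,0,0,0,1],[0.07,-0.9,0.1,0,0,0,1],[0.07,-0.9,0.1,0,0,0,1],[0.07,-0.9,0.1,0,0,0,1]]

```text
time: 9.15
tool_pos: [0.5002, 0.041, 0.22]
tcp_rot: [2.22, 2.223, 0.001]
wrist_force: [-0.4, -0.4, 0.7]
width: 1.001
grip_force: 0.0
```

jog_arm:
  increments:
    - [[0.02,-0.9,0,0,0,0,1],[0,-0.9,0,0,0,0,1],[0,-0.83,0,0,0,0,1],[0,0,0,0,0,0,1],[0,0,0,0,0,0,1]]

```text
time: 9.57
tool_pos: [0.4217, 0.0415, 0.2202]
tcp_rot: [2.219, 2.222, 0.002]
wrist_force: [-0.2, -0.0, 1.2]
width: 1.001
grip_force: 0.0
```

jog_arm:
  increments:
    - [[0,0,0,0,0,0,1],[0,0,0,0,0,0,1],[0,0,0,0,0,0,1],[0,0,0,0,0,0,1],[0,0,0,0,0,0,1]]

```text
time: 9.98
tool_pos: [0.423, 0.0414, 0.2197]
tcp_rot: [-2.22, -2.223, 0.0]
wrist_force: [0.5, -0.1, 0.1]
width: 1.001
grip_force: 0.0
```

```bash
python3 -c "
from h import *
lid('w5')"
```

```text
tcp [0.423  0.0414 0.2197] q [ 0.04 -0.15  2.2   0.    1.09  0.04] w 1.0011703875572977
knob px [525.  26.] mean [0.5298 0.1579 0.0477] hull [0.5301 0.1599] D 22.1 ztop 0.0512 disc [0.5298 0.16  ] D 59.9
  shift tool x,y units [3.949 3.572] z to .104 3.857
knob px [321. 238.] mean [0.4232 0.0423 0.0535] hull [0.4232 0.0408] D 23.8 ztop 0.0561 disc [0.4231 0.0407] D 70.5
  shift tool x,y units [-0.021  0.009] z to .104 3.857
knob px [360. 423.] mean [ 0.4514 -0.0974  0.0527] hull [ 0.4517 -0.1002] D 23.6 ztop 0.056 disc [ 0.4517 -0.1009] D 109.0
  shift tool x,y units [-4.722  0.957] z to .104 3.857
```

lid_medium is confirmed: brown, 70.5 mm across and aligned within 1 mm. I'll grip it, lift it and carry it to jar_medium.

jog_arm:
  increments:
    - [[-0.02,0,0.77,0,0,0,1],[0,0,0.77,0,0,0,1],[0,0,0.77,0,0,0,1],[0,0,0.77,0,0,0,1],[0,0,0.75,0,0,0,1]]

```text
time: 10.45
tool_pos: [0.4226, 0.0408, 0.1038]
tcp_rot: [2.22, 2.223, 0.0]
wrist_force: [-0.1, 0.8, 0.3]
width: 1.003
grip_force: 0.0
```

jog_arm:
  increments:
    - [[0,0,0,0,0,0,1],[0,0,0,0,0,0,-1],[0,0,0,0,0,0,-1],[0,0,0,0,0,0,-1],[0,0,0,0,0,0,-1]]

```text
time: 10.87
tool_pos: [0.4238, 0.0409, 0.1065]
tcp_rot: [2.218, 2.221, 0.004]
wrist_force: [-0.3, -0.3, 0.8]
width: 0.457
grip_force: 0.0
```

jog_arm:
  increments:
    - [[0,0,0,0,0,0,-1],[0,0,0,0,0,0,-1],[0,0,0,0,0,0,-1],[0,0,0,0,0,0,-1],[0,0,0,0,0,0,-1]]

```text
time: 11.28
tool_pos: [0.4234, 0.0409, 0.1062]
tcp_rot: [2.219, 2.222, 0.002]
wrist_force: [-0.7, -0.0, 7.5]
width: 0.268
grip_force: 39.0
```

jog_arm:
  increments:
    - [[0,0,-0.2,0,0,0,-1],[0,0,-0.7,0,0,0,-1],[0,0,-1,0,0,0,-1],[0,0,-1,0,0,0,-1],[0,0,-1,0,0,0,-1]]

```text
time: 11.7
tool_pos: [0.4217, 0.0408, 0.223]
tcp_rot: [-2.219, -2.223, 0.001]
wrist_force: [-0.6, -0.5, -1.4]
width: 0.262
grip_force: 39.4
```

jog_arm:
  increments:
    - [[0.7,0.5,0,0,0,0,-1],[0.82,0.55,0,0,0,0,-1],[0.82,0.55,0,0,0,0,-1],[0.82,0.55,0,0,0,0,-1],[0.82,0.55,0,0,0,0,-1]]

```text
time: 12.12
tool_pos: [0.5036, 0.1615, 0.2223]
tcp_rot: [2.22, 2.223, 0.001]
wrist_force: [0.7, -0.2, -0.5]
width: 0.264
grip_force: 39.5
```

jog_arm:
  increments:
    - [[0.82,0.55,0,0,0,0,-1],[0.82,0.55,0,0,0,0,-1],[0.82,0.55,0,0,0,0,-1],[0.7,0.5,0,0,0,0,-1],[0.23,0.12,0,0,0,0,-1]]

```text
time: 12.53
tool_pos: [0.5729, 0.265, 0.2222]
tcp_rot: [2.218, 2.225, 0.004]
wrist_force: [0.4, -0.2, 1.0]
width: 0.259
grip_force: 39.5
```

jog_arm:
  increments:
    - [[0,0,0,0,0,0,-1],[0,0,0,0,0,0,-1],[0,0,0,0,0,0,-1],[0,0,0,0,0,0,-1],[0,0,0,0,0,0,-1]]

```text
time: 12.95
tool_pos: [0.5706, 0.2611, 0.2219]
tcp_rot: [-2.221, -2.222, 0.001]
wrist_force: [0.0, -0.2, -0.2]
width: 0.266
grip_force: 39.5
```

jog_arm:
  increments:
    - [[0.03,0.05,0.2,0,0,0,-1],[0,0,0.5,0,0,0,-1],[0,0,0.5,0,0,0,-1],[0,0,0.4,0,0,0,-1],[0,0,0.2,0,0,0,-1]]

```text
time: 13.37
tool_pos: [0.5715, 0.2623, 0.1654]
tcp_rot: [-2.219, -2.222, 0.005]
wrist_force: [-0.5, -0.1, -0.8]
width: 0.26
grip_force: 39.5
```

jog_arm:
  increments:
    - [[0,0,0.15,0,0,0,-1],[0,0,0.1,0,0,0,-1],[0,0,0.1,0,0,0,-1],[0,0,0,0,0,0,-1],[0,0,0,0,0,0,-1]]

```text
time: 13.78
tool_pos: [0.573, 0.2632, 0.1578]
tcp_rot: [2.22, 2.223, 0.001]
wrist_force: [-0.9, 0.6, -0.4]
width: 0.263
grip_force: 39.5
```

jog_arm:
  increments:
    - [[0,0,0.05,0,0,0,-1],[0,0,0,0,0,0,-1],[0,0,0,0,0,0,-1],[0,0,0,0,0,0,-1],[0,0,0,0,0,0,-1]]

```text
time: 14.2
tool_pos: [0.5731, 0.2633, 0.1564]
tcp_rot: [2.219, 2.223, 0.002]
wrist_force: [0.4, -0.0, 0.8]
width: 0.263
grip_force: 39.4
```

jog_arm:
  increments:
    - [[0,0,0,0,0,0,1],[0,0,0,0,0,0,1],[0,0,0,0,0,0,1],[0,0,0,0,0,0,1],[0,0,0,0,0,0,1]]

```text
time: 14.62
tool_pos: [0.5726, 0.263, 0.1557]
tcp_rot: [-2.22, -2.223, 0.001]
wrist_force: [0.3, 0.7, 1.4]
width: 0.951
grip_force: 0.0
```

jog_arm:
  increments:
    - [[0,0,0,0,0,0,1],[0,0,-0.3,0,0,0,1],[0,0,-0.7,0,0,0,1],[0,0,-0.7,0,0,0,1],[0,0,-0.7,0,0,0,1]]

```text
time: 15.03
tool_pos: [0.5725, 0.263, 0.2289]
tcp_rot: [-2.22, -2.223, 0.001]
wrist_force: [0.2, 0.6, -0.7]
width: 1.001
grip_force: 0.0
```

```bash
python3 -c "
from h import *
seat('med','w6')"
```

```text
med disc top z 0.0763 expect 0.077 tilt deg [ 0.06 -0.34] centre [0.573  0.2631] D 70.8 knob top 0.105 expect 0.10500000000000001 tcp [0.5725 0.263  0.2289]
```

View pics/w6.png

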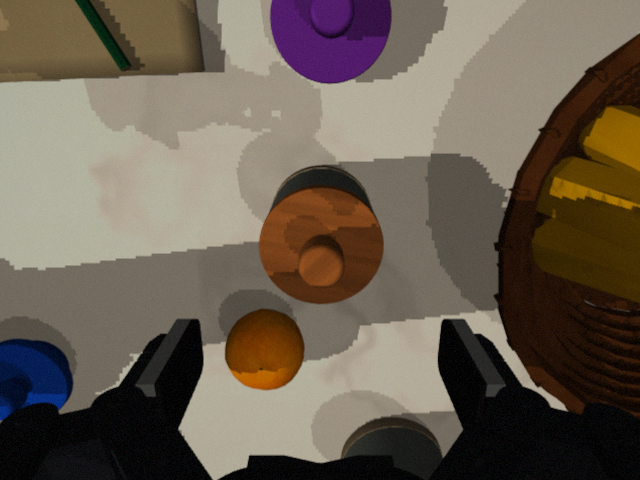

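jar_medium is closed: the lid at (321,245) is flat and home, and the mandarin at (265,350) is undisturbed. Next is lid_widest.

jog_arm:
  increments:
    - [[-0.8,-0.31,0.1,0,0,0,1],[-0.95,-0.31,0.1,0,0,0,1],[-0.95,-0.31,0.1,0,0,0,1],[-0.95,-0.31,0,0,0,0,1],[-0.95,-0.31,0,0,0,0,1]]

```text
time: 15.5
tool_pos: [0.5257, 0.1239, 0.2191]
tcp_rot: [2.219, 2.223, 0.0]
wrist_force: [0.6, -0.1, -0.6]
width: 1.002
grip_force: 0.0
```

jog_arm:
  increments:
    - [[-0.95,-0.31,0,0,0,0,1],[-0.95,-0.31,0,0,0,0,1],[-0.95,-0.31,0,0,0,0,1],[-0.95,-0.31,0,0,0,0,1],[-0.95,-0.31,0,0,0,0,1]]

```text
time: 15.92
tool_pos: [0.4796, -0.0188, 0.2195]
tcp_rot: [2.219, 2.223, 0.001]
wrist_force: [0.1, -0.7, 0.3]
width: 1.001
grip_force: 0.0
```

jog_arm:
  increments:
    - [[-0.95,-0.31,0,0,0,0,1],[-0.95,-0.31,0,0,0,0,1],[-0.87,-0.31,0,0,0,0,1],[0,0,0,0,0,0,1],[0,0,0,0,0,0,1]]

```text
time: 16.33
tool_pos: [0.4521, -0.1018, 0.2194]
tcp_rot: [2.223, 2.219, 0.001]
wrist_force: [-0.1, 0.4, 0.2]
width: 0.999
grip_force: 0.0
```

jog_arm:
  increments:
    - [[0,0,0,0,0,0,1],[0,0,0,0,0,0,1],[0,0,0,0,0,0,1],[0,0,0,0,0,0,1],[0,0,0,0,0,0,1]]

```text
time: 16.75
tool_pos: [0.4525, -0.1, 0.2188]
tcp_rot: [-2.218, -2.224, 0.0]
wrist_force: [0.4, -0.6, 0.8]
width: 1.001
grip_force: 0.0
```

```bash
python3 -c "
from h import *
lid('w7'); jar('wid','w7b')"
```

```text
tcp [ 0.4525 -0.1     0.2188] q [-0.27 -0.07  2.13  0.    1.08 -0.27] w 1.0013541546527245
knob px [319. 239.] mean [ 0.4517 -0.0995  0.0534] hull [ 0.4517 -0.1011] D 23.7 ztop 0.0562 disc [ 0.4516 -0.1013] D 108.6
  shift tool x,y units [-0.037 -0.027] z to .104 3.825
wid rim [ 0.653  -0.1806] midD 94.1 expect 105.0 z 0.0806 1311 arc bins 4
tcp [ 0.4525 -0.1001  0.2188] w 1.0 shift tool x,y units [-2.685  6.683]
```

lid_widest is confirmed: brown, 108.6 mm across. I'll grip it and carry it to jar_widest, using the top-view centre plus the small offset seen so far between the top and wrist cameras.

jog_arm:
  increments:
    - [[-0.035,-0.025,0.77,0,0,0,1],[0,0,0.77,0,0,0,1],[0,0,0.77,0,0,0,1],[0,0,0.77,0,0,0,1],[0,0,0.72,0,0,0,1]]

```text
time: 17.27
tool_pos: [0.4515, -0.1015, 0.1038]
tcp_rot: [2.219, 2.223, 0.0]
wrist_force: [-0.1, 0.1, -0.0]
width: 0.996
grip_force: 0.0
```

jog_arm:
  increments:
    - [[0,0,0,0,0,0,1],[0,0,0,0,0,0,-1],[0,0,0,0,0,0,-1],[0,0,0,0,0,0,-1],[0,0,0,0,0,0,-1]]

```text
time: 17.68
tool_pos: [0.4529, -0.1021, 0.1065]
tcp_rot: [2.218, 2.221, 0.003]
wrist_force: [0.1, 0.4, -0.2]
width: 0.455
grip_force: 0.0
```

jog_arm:
  increments:
    - [[0,0,0,0,0,0,-1],[0,0,0,0,0,0,-1],[0,0,0,0,0,0,-1],[0,0,0,0,0,0,-1],[0,0,0,0,0,0,-1]]

```text
time: 18.1
tool_pos: [0.4526, -0.102, 0.1063]
tcp_rot: [2.218, 2.222, 0.002]
wrist_force: [-1.7, -0.0, 6.7]
width: 0.264
grip_force: 39.2
```

jog_arm:
  increments:
    - [[0,0,-0.2,0,0,0,-1],[0,0,-0.7,0,0,0,-1],[0,0,-1,0,0,0,-1],[0,0,-1,0,0,0,-1],[0,0,-1,0,0,0,-1]]

```text
time: 18.52
tool_pos: [0.4508, -0.1015, 0.2229]
tcp_rot: [-2.219, -2.222, 0.001]
wrist_force: [1.1, 1.0, -1.0]
width: 0.266
grip_force: 39.3
```

jog_arm:
  increments:
    - [[-0.35,0.75,0,0,0,0,-1],[-0.35,0.9,0,0,0,0,-1],[-0.35,0.9,0,0,0,0,-1],[-0.35,0.9,0,0,0,0,-1],[-0.35,0.9,0,0,0,0,-1]]

```text
time: 18.93
tool_pos: [0.5829, -0.1545, 0.222]
tcp_rot: [-2.22, -2.223, 0.0]
wrist_force: [0.2, -0.1, -0.3]
width: 0.264
grip_force: 39.5
```

jog_arm:
  increments:
    - [[-0.35,0.9,0,0,0,0,-1],[-0.35,0.9,0,0,0,0,-1],[-0.3,0.7,0,0,0,0,-1],[0,0,0,0,0,0,-1],[0,0,0,0,0,0,-1]]

```text
time: 19.35
tool_pos: [0.6575, -0.1842, 0.2212]
tcp_rot: [-2.219, -2.222, 0.001]
wrist_force: [-0.9, -0.4, -1.3]
width: 0.264
grip_force: 39.5
```

jog_arm:
  increments:
    - [[0,0,0,0,0,0,-1],[0,0,0,0,0,0,-1],[0,0,0,0,0,0,-1],[0,0,0,0,0,0,-1],[0,0,0,0,0,0,-1]]

```text
time: 19.77
tool_pos: [0.6567, -0.1837, 0.2222]
tcp_rot: [2.22, 2.223, 0.0]
wrist_force: [-0.5, -0.2, -1.0]
width: 0.258
grip_force: 39.5
```

```bash
python3 - <<'E'
from h import *
jar('wid','w8')
p,d=viewer.read_camera("side"); cv2.imwrite("pics/s8.png",cv2.resize(p[200:380,150:450],None,fx=2,fy=2))
E
```

```text
wid rim [ 0.6594 -0.1827] midD 103.5 expect 105.0 z 0.081 1847 arc bins 5
tcp [ 0.6567 -0.1837  0.2222] w 0.258 shift tool x,y units [0.033 0.09 ]
```

View pics/s8.png

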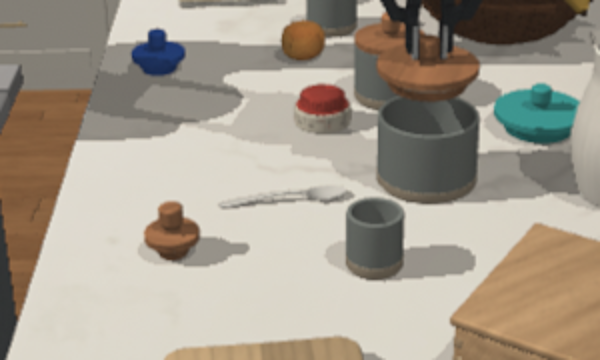

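The side crop shows the widest lid level above jar_widest at (428,70), with the jar mouth centred under it. Lowering with a small correction.

jog_arm:
  increments:
    - [[0.03,0.05,0.2,0,0,0,-1],[0,0,0.4,0,0,0,-1],[0,0,0.4,0,0,0,-1],[0,0,0.3,0,0,0,-1],[0,0,0.15,0,0,0,-1]]

```text
time: 20.28
tool_pos: [0.6575, -0.183, 0.1753]
tcp_rot: [-2.218, -2.221, 0.003]
wrist_force: [0.2, -0.5, -0.3]
width: 0.265
grip_force: 39.5
```

jog_arm:
  increments:
    - [[0,0,0.1,0,0,0,-1],[0,0,0.1,0,0,0,-1],[0,0,0,0,0,0,-1],[0,0,0,0,0,0,-1],[0,0,0,0,0,0,-1]]

```text
time: 20.7
tool_pos: [0.6588, -0.183, 0.1726]
tcp_rot: [2.22, 2.223, 0.0]
wrist_force: [-0.0, -0.5, -0.9]
width: 0.26
grip_force: 39.5
```

jog_arm:
  increments:
    - [[0,0,0.07,0,0,0,-1],[0,0,0,0,0,0,-1],[0,0,0,0,0,0,-1],[0,0,0,0,0,0,-1],[0,0,0,0,0,0,-1]]

```text
time: 21.12
tool_pos: [0.6588, -0.1831, 0.1705]
tcp_rot: [2.22, 2.223, 0.0]
wrist_force: [1.1, -0.3, -1.2]
width: 0.265
grip_force: 39.6
```

jog_arm:
  increments:
    - [[0,0,0,0,0,0,1],[0,0,0,0,0,0,1],[0,0,0,0,0,0,1],[0,0,0,0,0,0,1],[0,0,0,0,0,0,1]]

```text
time: 21.53
tool_pos: [0.6587, -0.183, 0.1703]
tcp_rot: [-2.22, -2.223, -0.0]
wrist_force: [0.5, 0.3, 0.6]
width: 0.947
grip_force: 0.0
```

jog_arm:
  increments:
    - [[0,0,0,0,0,0,1],[0,0,-0.3,0,0,0,1],[0,0,-0.6,0,0,0,1],[0,0,-0.6,0,0,0,1],[0,0,-0.6,0,0,0,1]]

```text
time: 21.95
tool_pos: [0.6586, -0.183, 0.2343]
tcp_rot: [-2.22, -2.223, 0.0]
wrist_force: [-0.4, 0.3, -0.8]
width: 1.002
grip_force: 0.0
```

```bash
python3 -c "
from h import *
seat('wid','w9')"
```

```text
wid disc top z 0.0904 expect 0.091 tilt deg [ 0.03 -0.08] centre [ 0.6589 -0.1824] D 108.8 knob top 0.1189 expect 0.119 tcp [ 0.6586 -0.183   0.2343]
```

View pics/w9.png

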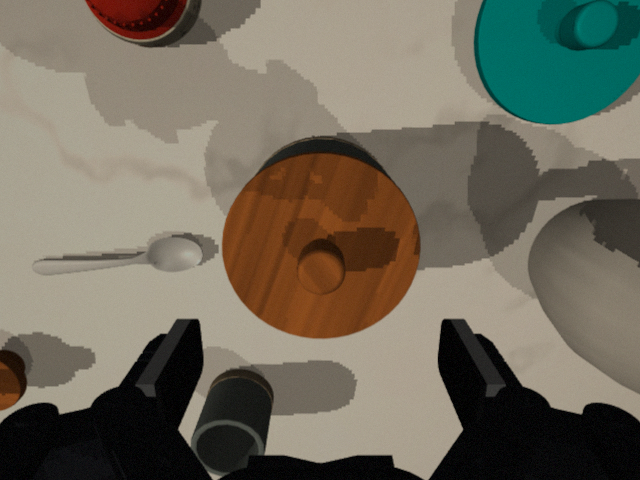

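jar_widest is closed, with the lid at (321,245) flat and at 90.4 mm against 91. The empty jar at (235,430) is jar_small. Last is lid_small.

jog_arm:
  increments:
    - [[-0.46,-0.9,0.1,0,0,0,1],[-0.46,-0.9,0.1,0,0,0,1],[-0.46,-0.9,0.1,0,0,0,1],[-0.46,-0.9,0.1,0,0,0,1],[-0.46,-0.9,0.1,0,0,0,1]]

```text
time: 22.42
tool_pos: [0.5226, -0.2526, 0.2182]
tcp_rot: [2.219, 2.223, 0.0]
wrist_force: [0.5, -0.7, -1.0]
width: 0.999
grip_force: 0.0
```

jog_arm:
  increments:
    - [[-0.46,-0.9,0,0,0,0,1],[-0.46,-0.9,0,0,0,0,1],[-0.46,-0.9,0,0,0,0,1],[-0.46,-0.9,0,0,0,0,1],[-0.46,-0.9,0,0,0,0,1]]

```text
time: 22.83
tool_pos: [0.3876, -0.3219, 0.2185]
tcp_rot: [2.219, 2.223, -0.0]
wrist_force: [0.0, -0.8, 0.2]
width: 1.001
grip_force: 0.0
```

jog_arm:
  increments:
    - [[0,0,0,0,0,0,1],[0,0,0,0,0,0,1],[0,0,0,0,0,0,1],[0,0,0,0,0,0,1],[0,0,0,0,0,0,1]]

```text
time: 23.25
tool_pos: [0.3898, -0.3211, 0.2184]
tcp_rot: [2.218, 2.224, 0.0]
wrist_force: [-0.4, 0.0, -1.1]
width: 1.0
grip_force: 0.0
```

```bash
python3 -c "
from h import *
lid('w10')"
```

```text
tcp [ 0.3898 -0.3211  0.2184] q [-0.74  0.01  2.05  0.    1.08 -0.74] w 0.999747748103784
knob px [321. 236.] mean [ 0.3902 -0.3185  0.0535] hull [ 0.3902 -0.3201] D 23.7 ztop 0.0563 disc [ 0.3901 -0.3202] D 54.8
  shift tool x,y units [0.035 0.012] z to .104 3.813
```

lid_small is confirmed (54.8 mm). I'll grip and lift it, then move to where jar_small is in full view.

jog_arm:
  increments:
    - [[0.035,0.01,0.77,0,0,0,1],[0,0,0.77,0,0,0,1],[0,0,0.77,0,0,0,1],[0,0,0.77,0,0,0,1],[0,0,0.71,0,0,0,1]]

```text
time: 23.72
tool_pos: [0.3897, -0.3198, 0.1033]
tcp_rot: [-2.218, -2.224, -0.0]
wrist_force: [-0.1, -0.3, 0.7]
width: 1.0
grip_force: 0.0
```

jog_arm:
  increments:
    - [[0,0,0,0,0,0,1],[0,0,0,0,0,0,-1],[0,0,0,0,0,0,-1],[0,0,0,0,0,0,-1],[0,0,0,0,0,0,-1]]

```text
time: 24.13
tool_pos: [0.3903, -0.3212, 0.1063]
tcp_rot: [2.217, 2.221, 0.0]
wrist_force: [0.2, 1.2, 0.3]
width: 0.458
grip_force: 0.0
```

jog_arm:
  increments:
    - [[0,0,0,0,0,0,-1],[0,0,0,0,0,0,-1],[0,0,0,0,0,0,-1],[0,0,0,0,0,0,-1],[0,0,0,0,0,0,-1]]

```text
time: 24.55
tool_pos: [0.3899, -0.3211, 0.1061]
tcp_rot: [2.218, 2.221, 0.0]
wrist_force: [-1.1, 0.1, 5.9]
width: 0.264
grip_force: 39.0
```

jog_arm:
  increments:
    - [[0,0,-0.2,0,0,0,-1],[0,0,-0.7,0,0,0,-1],[0,0,-1,0,0,0,-1],[0,0,-1,0,0,0,-1],[0,0,-1,0,0,0,-1]]

```text
time: 24.97
tool_pos: [0.3886, -0.32, 0.2227]
tcp_rot: [-2.219, -2.222, 0.0]
wrist_force: [1.3, -0.9, -1.4]
width: 0.262
grip_force: 39.2
```

jog_arm:
  increments:
    - [[-0.6,0.8,0,0,0,0,-1],[-0.7,0.9,0,0,0,0,-1],[-0.7,0.9,0,0,0,0,-1],[0,0,0,0,0,0,-1],[0,0,0,0,0,0,-1]]

```text
time: 25.38
tool_pos: [0.468, -0.381, 0.2213]
tcp_rot: [-2.219, -2.223, 0.0]
wrist_force: [-0.9, -1.1, 0.2]
width: 0.262
grip_force: 39.3
```

jog_arm:
  increments:
    - [[0,0,0,0,0,0,-1],[0,0,0,0,0,0,-1],[0,0,0,0,0,0,-1],[0,0,0,0,0,0,-1],[0,0,0,0,0,0,-1]]

```text
time: 25.8
tool_pos: [0.4668, -0.3799, 0.2218]
tcp_rot: [2.22, 2.223, 0.0]
wrist_force: [0.5, -0.2, -0.1]
width: 0.259
grip_force: 39.3
```

```bash
python3 -c "
from h import *
jar('small','w11')"
```

```text
small rim [ 0.5885 -0.3507] midD 50.5 expect 51.0 z 0.0609 2725 arc bins 12
tcp [ 0.4668 -0.3799  0.2218] w 0.259 shift tool x,y units [0.973 4.058]
```

jog_arm:
  increments:
    - [[0.2,0.8,0,0,0,0,-1],[0.2,0.85,0,0,0,0,-1],[0.2,0.85,0,0,0,0,-1],[0.2,0.85,0,0,0,0,-1],[0.17,0.71,0,0,0,0,-1]]

```text
time: 26.27
tool_pos: [0.5904, -0.3505, 0.2218]
tcp_rot: [2.219, 2.223, 0.001]
wrist_force: [-0.8, 0.5, 1.2]
width: 0.263
grip_force: 39.4
```

jog_arm:
  increments:
    - [[0,0,0,0,0,0,-1],[0,0,0,0,0,0,-1],[0,0,0,0,0,0,-1],[0,0,0,0,0,0,-1],[0,0,0,0,0,0,-1]]

```text
time: 26.68
tool_pos: [0.5879, -0.3514, 0.2215]
tcp_rot: [-2.221, -2.222, 0.0]
wrist_force: [-0.3, -0.2, -0.0]
width: 0.263
grip_force: 39.4
```

jog_arm:
  increments:
    - [[0,0,0.3,0,0,0,-1],[0,0,0.5,0,0,0,-1],[0,0,0.5,0,0,0,-1],[0,0,0.4,0,0,0,-1],[0,0,0.2,0,0,0,-1]]

```text
time: 27.1
tool_pos: [0.5871, -0.35, 0.1603]
tcp_rot: [-2.216, -2.219, 0.002]
wrist_force: [-0.1, 0.8, -0.5]
width: 0.265
grip_force: 39.4
```

jog_arm:
  increments:
    - [[0,0,0.2,0,0,0,-1],[0,0,0.2,0,0,0,-1],[0,0,0,0,0,0,-1],[0,0,0,0,0,0,-1],[0,0,0,0,0,0,-1]]

```text
time: 27.52
tool_pos: [0.5895, -0.3512, 0.1532]
tcp_rot: [2.219, 2.222, 0.0]
wrist_force: [0.4, 0.7, 0.6]
width: 0.265
grip_force: 39.4
```

jog_arm:
  increments:
    - [[0,0,0.1,0,0,0,-1],[0,0,0,0,0,0,-1],[0,0,0,0,0,0,-1],[0,0,0,0,0,0,-1],[0,0,0,0,0,0,-1]]

```text
time: 27.93
tool_pos: [0.5894, -0.3512, 0.1502]
tcp_rot: [2.219, 2.222, 0.0]
wrist_force: [1.0, 0.0, 1.9]
width: 0.263
grip_force: 39.3
```

jog_arm:
  increments:
    - [[0,0,0,0,0,0,1],[0,0,0,0,0,0,1],[0,0,0,0,0,0,1],[0,0,0,0,0,0,1],[0,0,0,0,0,0,1]]

```text
time: 28.35
tool_pos: [0.5889, -0.3509, 0.1494]
tcp_rot: [-2.22, -2.223, 0.0]
wrist_force: [-0.1, -0.3, 0.2]
width: 0.946
grip_force: 0.0
```

jog_arm:
  increments:
    - [[0,0,0,0,0,0,1],[0,0,-0.3,0,0,0,1],[0,0,-0.7,0,0,0,1],[0,0,-0.7,0,0,0,1],[0,0,-0.7,0,0,0,1]]

```text
time: 28.77
tool_pos: [0.5888, -0.3509, 0.2226]
tcp_rot: [-2.219, -2.223, 0.0]
wrist_force: [0.1, -0.3, -0.3]
width: 1.002
grip_force: 0.0
```

```bash
python3 - <<'E'
from h import *
seat('small','w12')
p,d=viewer.read_camera("side"); cv2.imwrite("pics/s12.png",cv2.resize(p[180:380,200:500],None,fx=2.5,fy=2.5))
E
```

```text
small disc top z 0.0703 expect 0.071 tilt deg [ 0.1  -0.66] centre [ 0.5895 -0.3501] D 54.7 knob top 0.099 expect 0.099 tcp [ 0.5888 -0.3509  0.2226]
```

View pics/s12.png

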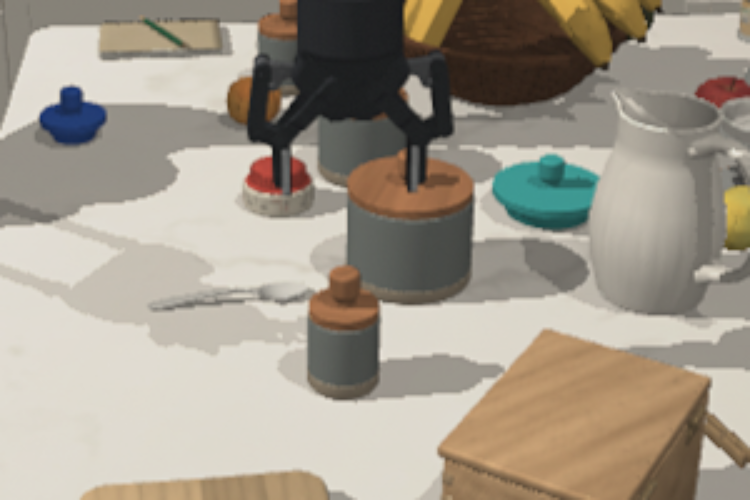

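The side crop shows all four lids on their jars: small (343,310), widest (410,185), large (360,110) and medium (285,35). The timer at (278,180) and the mandarin at (253,100) are in place, and the gripper is clear. Handing in.

```bash
python3 -c "
from h import *
print(bot.finish_job())"
```

```text
the job is handed in; nothing more can be done
None
```

I put the matching wooden lid on each of the four jars and handed the job in after about 29 s of robot time; every lid measured flat and within 1 mm of home, and I saw no movement of the timer or mandarin in the pictures.

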